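# Start the downdraft sanding box

### The arm

A 6-joint arm with a two-finger parallel gripper is mounted at the origin on the work surface. World frame = base frame: x ahead of the robot, y to its left, z up, the work surface at z = 0. Lengths are in m, angles in degrees, forces in N, time in s.
With the tool pointing down it reaches from about 0.3 to 0.75 m from the base axis. Payload 8.5 kg.
Tool frame: the origin (TCP) lies between the finger pads; the fingertips stand 22 mm ahead of it and the grasp point (between the pads) lies 3 mm ahead of it (env.nose_length is the distance from the TCP to the fingertips, in m); z points along the fingers, x is the direction in which the jaws open and shut, and the axes are right-handed (so a half turn about z gives the same grasp; the last joint's range is limited). The gripper opens to 85 mm and grips with 20 to 120 N. Pads are 22 mm wide; open, the fingers measure 114 mm over their backs; the gripper's body (76 mm by 85 mm) begins 54 mm behind the grasp point. The pads swing forward as they close: fully open they stand 13 mm farther back than shut.
Start: joints at [-89.169, 21.807, 74.336, -0, 83.858, -12.336], TCP at [0.125, -0.536, 0.253] pointing down, gripper open.
Joint ranges: [-178.18, 178.18], [-50.72, 133.34], [12.68, 142.11], [-81.47, 261.47], [9.98, 163.14], [-165.26, 165.26]. Speed limits (degrees/s): [136.94, 136.94, 180, 180, 180, 180].

### API

Orientations are given as a 3x3 rotation matrix whose columns are the frame's x, y, z axes.
In Python, from rig import env gives the robot as it stands.
- The arm moves only by the tool arm_command, never from a script. Its argument "steps" is a list of rows, each an object with "delta_pos": the shift along the world's x, y, z in mm, a list of three; "dr": the turn, a rotation vector about the world's x, y, z in degrees, a list of three. In form: [{"delta_pos": [dx, dy, dz], "dr": [wx, wy, wz]}, ...]. A call has 1 to 20 rows; each row shifts and turns the commanded pose from where the row before left it; what a row does not reach is not made up. A row lasts 1/10 s, in which the tool goes at most 50 mm and 8.59 degrees, less where a joint would pass 70% of its speed; a pose out of reach is approached as far as the arm can. A call with a gripper value outside its range is refused whole. "grip" is the opening, from 0 (shut) to 1 (fully open), set as the call begins (left out, the last holds). The fingers move at their own pace and stop on an object; "squeeze" is the grip in N (left out, the last holds). Time passes only in rows, so rows that do not move let the fingers close. It gives the time, the measured TCP pose, the force and the opening at its end, in the units of the state.
- env.observe(): the state, without advancing time (a new reading comes with each control period).
- env.get_image(name): name is "scene" or "top" or "wrist"; returns the picture (480x640x3 uint8, blue, green, red); there is no depth.
- env.get_calibration(name): a dict with "fx", "fy", "cx", "cy" (pixels), "view" (4x4, takes a point from world to camera coordinates). Camera axes: x right, y up, looking along -z (the intrinsics and any distortion apply to the point x, -y, -z); pixel columns grow to the right and rows downward; lengths in m; the calibration is good to about 2 mm. A picture is of the moment at which its call begins: read the wrist's pose just before it. get_calibration takes no time and is no camera call; for the wrist camera it gives the pose at the moment of the call.
- env.close_job(): hands the job in, once; it reports no verdict.
The state is a dict: "time_s": time; "q": joint angles; "qvel": joint speeds; "joint_efforts": joint torques, N m; "position": TCP position; "tool_rot": TCP orientation; "ft_force": force on the tool from outside, world axes, zero at the start; "wrist_torque": the same for the moment, N m; "grip_width": finger opening in m.
Only numpy, scipy, OpenCV 4.12 (cv2) and the standard library are available. Lean on these libraries where they do the work, as an engineer would, in place of code of your own. Each camera call takes 0.05 s, during which the arm holds its last target. There are 200 camera calls.

### The job

Get the downdraft sanding box running, using only the fingers: first press the raised half of the wide supply rocker right down to switch it on, then press the low start button fully in and let it spring back, and last push the open dust hood over until it is fully shut over the two buttons. Never press start while the supply is off, and do not press the mushroom stop button or the narrow lamp rocker. Leave the cast, pot, brush and sanding block where they are.

Things in the scene. Friction and masses are not known exactly. Their poses are not given: they have to be found in the camera images.
- sandbox: grey sheet-steel downdraft sanding box fixed on the bench, 440 mm deep (x), 520 mm wide (y). Origin: centre of its underside, on the bench; x points away from the operator's side, z up. The front 120 mm is a flat control ledge 100 mm high, carrying two grey enclosures side by side, 200 mm apart; behind it is the slotted grate, 130 mm high, with a back lip 180 mm high
- supply_box: supply box: grey enclosure with two black rockers, 84 mm deep (x), 130 mm wide (y), 28 mm high, standing on the left or the right of the control ledge, square to the sanding box. Origin: centre of its underside; flat top 128 mm above the bench
- starter_box: starter box: equal grey enclosure on the other side of the ledge, with two black round buttons and the dust hood. Origin: centre of its underside; flat top 128 mm above the bench
- supply (a joint): wide supply rocker, the wider of the two on the supply box (black cap 50 mm long in x, 32 mm wide): 0 = off, far half's end about 24 mm above the enclosure's top; 0.42 rad = on, far half level, its top 14 mm above the enclosure's top. About 3 to 5 N on the far half moves it; it stays where it is left
- supply_far_half (a point): point on the top face of the supply rocker's far half (the half away from the operator, raised when off), 13 mm beyond the rocker's pivot, middle of its width; it moves with the rocker and sinks about 5 mm from off to on. Its attitude with the rocker off is that of the box (x away from the operator, z up)
- lamp (a joint): narrow lamp rocker beside the supply rocker on the same enclosure (same length, 14 mm wide, 64 mm to the -y side of it centre to centre), 0 = off. To be left alone
- lamp_far_half (a point): the same point on the narrow lamp rocker
- start (a joint): start button: low flat round cap, 26 mm across, top 12.5 mm above the enclosure's top; 0 = out, 0.006 m = fully in. Sprung: starts to move at about 2 N, fully in at about 6.5 N, comes back when released
- start_top (a point): centre of the start button's top face, on the +y side of the starter box; moves with the button
- stop (a joint): mushroom stop button, 40 mm across, 19 mm high, same spring and travel; 0 = out. Not to be pressed
- stop_top (a point): centre of the mushroom's top, 58 mm to the -y side of the start button
- hood (a joint): grey dust hood, a shallow tray 74 mm long, 124 mm wide, 23 mm deep, hinged along the far edge of the starter box: 0 = fully shut, pi/2 = upright; starts open at 1.75 to 2.05 rad, leaning away from the operator. Stiff hinge, stays at any angle; about 2 N at the free edge moves it. To shut, the free edge comes over towards the operator (-x) and down; shut, its top is 24 mm above the enclosure's
- hood_hinge (a point): fixed point on the hinge line, middle of its width, 1 mm above the top of the starter box; attitude that of the box (x away from the operator, y along the hinge, z up)
- hood_edge (a point): middle of the hood's free edge on its outer face, 74 mm along the hood from the hinge and 23 mm to its outside; moves with the hood. A thumb tab 30 mm wide stands 11 mm out from the edge at rim level. The outer face, a flat plate, looks up when shut and away from the operator when open; attitude: x from the free edge to the hinge, z out of the outer face
- cast: bystander: loose lumpy plaster cast with a branch in it, about 85 x 200 x 55 mm, 0.8 kg, on the grate; origin at its underside
- pot: bystander: white ceramic pot, 68 mm across, 60 mm high, on one end of the control ledge; origin at its underside
- brush: bystander: wooden-handled brush, 190 mm long, lying on the grate
- sanding_block: bystander: cork sanding block, 85 x 52 x 30 mm, on the other end of the control ledge; origin at its underside

How it is judged:
By the outcome, as a careful person would: the job done as asked, in the order asked, and still so for the second after the job is handed in, with the robot touching nothing.
It also fails if it takes over 48 s, if anything falls off the work surface, if the arm or the gripper's body presses on something with over 40 N, if the wrist force passes 120 N, or if a joint passes its speed limit or range.

## Working session

There is one attempt and no reset: what is moved stays moved. The work goes in short steps, Python scripts to look and compute and a tool call to move; the robot and the scene stay as the last step left them, time stands still between calls to the robot, and variables do not carry over. Pictures are saved under pics/ and viewed, about 8 in all and at most 12, crops included, and the job is handed in when it is done.

Besides the shell and the picture viewer there is one more tool, called as a command line: name --argument value ..., lists and objects as JSON in quotes. arm_command: Moves the arm, as the interface text tells. Its arguments: {"type":"object","properties":{"steps":{"type":"array"},"grip":{"type":"number"},"squeeze":{"type":"number"}},"required":["steps"]}

```bash
mkdir -p pics
cat > h.py <<'E'
from rig import env
import numpy as np, cv2
def ray(c,u,v):
    V=np.array(c["view"]);R=V[:3,:3];o=-R.T@V[:3,3]
    d=R.T@np.array([(u-c["cx"])/c["fx"],-(v-c["cy"])/c["fy"],-1.]);return o,d
def plane(c,u,v,z):
    o,d=ray(c,u,v);return o+d*(z-o[2])/d[2]
def tri(c1,p1,c2,p2):
    o1,d1=ray(c1,*p1);o2,d2=ray(c2,*p2)
    s=np.linalg.lstsq(np.c_[d1,-d2],o2-o1,rcond=None)[0]
    a,b=o1+s[0]*d1,o2+s[1]*d2;return (a+b)/2,np.linalg.norm(a-b)
def proj(c,p):
    V=np.array(c["view"]);q=V[:3,:3]@np.array(p)+V[:3,3]
    return c["cx"]+c["fx"]*q[0]/-q[2],c["cy"]+c["fy"]*-q[1]/-q[2]
E
python3 - <<'E'
from h import *
for n in("scene","top"):
    cv2.imwrite(f"pics/{n}0.png",env.get_image(n))
    c=env.get_calibration(n);print(n,c,flush=True)
s=env.observe();print(s["time_s"],s["position"],s["tool_rot"],s["grip_width"],env.nose_length)
E
```

```text
scene {'fx': 583.8029280339987, 'fy': 583.8029280339987, 'cx': 319.9333386575803, 'cy': 245.3711470366443, 'view': array([[-0.786832  ,  0.61711912, -0.00770723,  0.47037606],
       [-0.47881528, -0.60251895,  0.63851926,  0.20134292],
       [ 0.38939869,  0.50609772,  0.76956725, -1.49975715],
       [ 0.        ,  0.        ,  0.        ,  1.        ]])}
top {'fx': 559.089793307515, 'fy': 559.089793307515, 'cx': 318.7644733108365, 'cy': 242.93556377025226, 'view': array([[-0.02132914, -0.99971253, -0.01095098,  0.03129282],
       [ 0.9910475 , -0.02258567,  0.13158552, -0.58341493],
       [-0.13179503, -0.00804634,  0.99124433, -1.0611317 ],
       [ 0.        ,  0.        ,  0.        ,  1.        ]])}
0.1 [ 0.12528355 -0.53530772  0.25278222] [[ 2.27766490e-01 -9.73715783e-01 -8.75469789e-06]
 [-9.73714954e-01 -2.27766308e-01  1.30272118e-03]
 [-1.27047420e-03 -2.88191649e-04 -9.99999151e-01]] 0.08557333671955657 0.022
```

View pics/scene0.png

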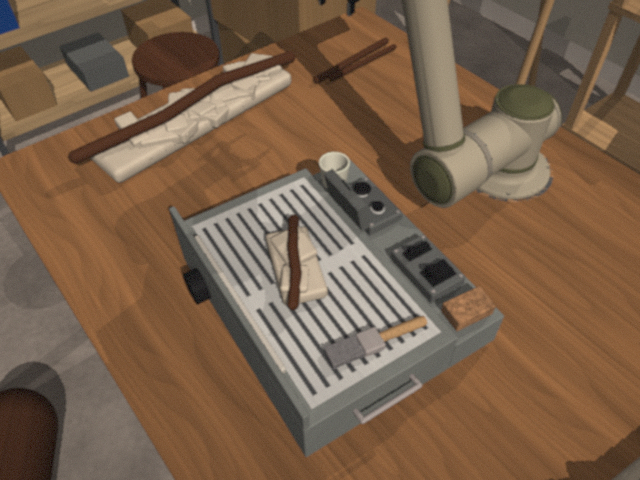

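View pics/top0.png

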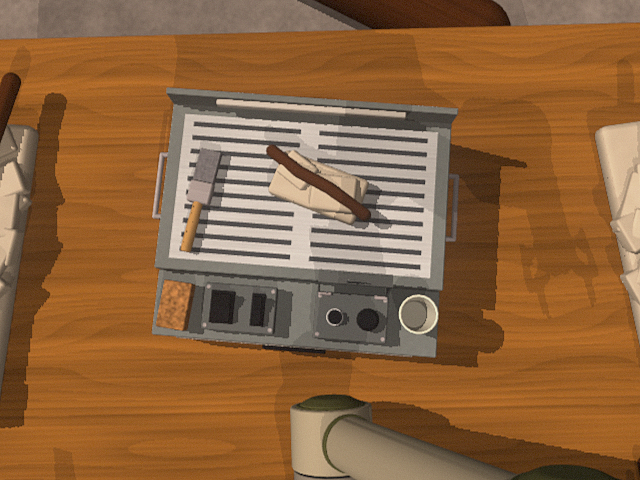

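The top view shows the supply box on the left (+y): wide rocker at about (222,307), lamp at (258,310). The starter box is on the right: start at (335,317), stop at (369,320), with the hood open behind them at about (352,285). The cork block is far left and the pot far right. Next I'll zoom in.

Run:
```python
from h import *
a=cv2.imread("pics/top0.png")[265:355,150:450];b=cv2.imread("pics/scene0.png")[150:340,310:510]
a=cv2.resize(a,None,fx=2.66,fy=2.66,interpolation=2);b=cv2.resize(b,None,fx=1.8,fy=1.8,interpolation=2)
o=np.zeros((600,800,3),np.uint8);o[:a.shape[0],:a.shape[1]]=a[:,:800];o[245:245+b.shape[0],:b.shape[1]]=b
g=cv2.imread("pics/scene0.png")[165:240,325:410];g=cv2.resize(g,None,fx=4.6,fy=4.6,interpolation=2);o[245:245+g.shape[0],370:370+g.shape[1]]=g
cv2.imwrite("pics/z.png",np.clip(o*1.6,0,255).astype(np.uint8))
c=env.get_calibration("top")
for n,u,v,z in [("sup",222,307,.142),("lamp",258,310,.142),("start",335,317,.1405),("stop",369,320,.147),("frontL",153,333,.1),("frontR",436,355,.1),("grL",157,268,.13),("grR",442,290,.13)]: print(n,plane(c,u,v,z).round(4))
```

```text
sup [0.4606 0.19   0.142 ]
lamp [0.454  0.1267 0.142 ]
start [ 0.4389 -0.0081  0.1405]
stop [ 0.4325 -0.0669  0.147 ]
frontL [0.4171 0.3237 0.1   ]
frontR [ 0.3671 -0.1892  0.1   ]
grL [0.533  0.3094 0.13  ]
grR [ 0.4824 -0.1996  0.13  ]
```

View pics/z.png

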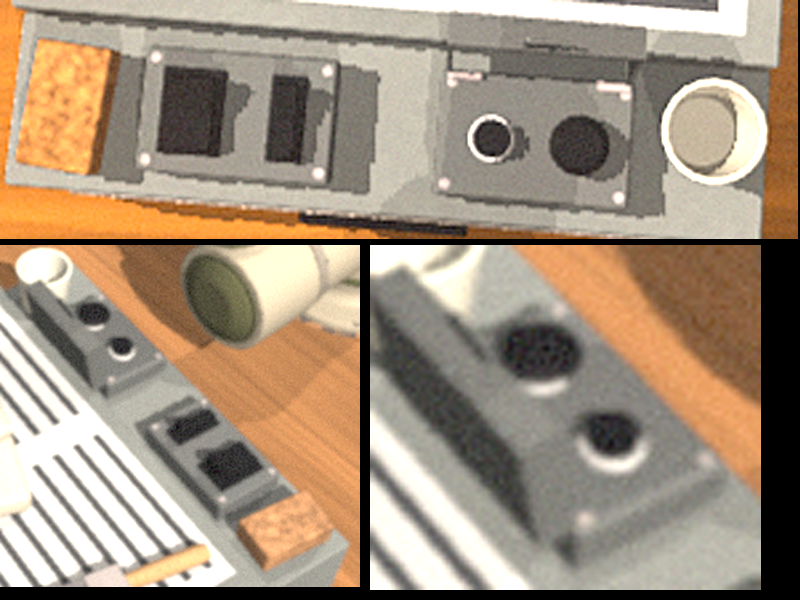

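The crops match: box yaw is about -5.7°, the spacings are 63.6 mm between rockers and 59 mm between buttons, and the hood leans back. I'll move over the ledge for a closer look.

arm_command --steps '[{"delta_pos": [21, 44, 7], "dr": [0, 0, -1.35]}, {"delta_pos": [21, 44, 7], "dr": [0, 0, -1.35]}, {"delta_pos": [21, 44, 7], "dr": [0, 0, -1.35]}, {"delta_pos": [21, 44, 7], "dr": [0, 0, -1.35]}, {"delta_pos": [21, 44, 7], "dr": [0, 0, -1.35]}, {"delta_pos": [21, 44, 7], "dr": [0, 0, -1.35]}, {"delta_pos": [21, 44, 7], "dr": [0, 0, -1.35]}, {"delta_pos": [21, 44, 7], "dr": [0, 0, -1.35]}, {"delta_pos": [21, 44, 7], "dr": [0, 0, -1.35]}, {"delta_pos": [21, 44, 7], "dr": [0, 0, -1.35]}, {"delta_pos": [21, 44, 7], "dr": [0, 0, -1.35]}, {"delta_pos": [21, 44, 7], "dr": [0, 0, -1.35]}, {"delta_pos": [21, 44, 7], "dr": [0, 0, -1.35]}, {"delta_pos": [21, 44, 7], "dr": [0, 0, -1.35]}, {"delta_pos": [0, 0, 0], "dr": [0, 0, 0]}, {"delta_pos": [0, 0, 0], "dr": [0, 0, 0]}]' --grip 0

```text
time_s: 1.7
position: [0.4192, 0.0812, 0.3509]
tool_rot: [[-0.097, -0.995, -0.001], [-0.995, 0.097, -0.0], [0.0, 0.001, -1.0]]
ft_force: [-0.1, 0.0, -0.2]
grip_width: -0.0001
```

Run:
```python
from h import *
c=env.get_calibration("wrist");s=env.observe();cv2.imwrite("pics/w1.png",env.get_image("wrist"))
import pickle;pickle.dump(c,open("w1.pkl","wb"))
print(s["time_s"],s["position"],s["tool_rot"],s["grip_width"],s["ft_force"]);print(c)
```

```text
1.7 [0.41915618 0.08124305 0.35085398] [[-9.70558517e-02 -9.95278268e-01 -1.15330324e-03]
 [-9.95278900e-01  9.70560991e-02 -1.60393836e-04]
 [ 2.71571612e-04  1.13229122e-03 -9.99999322e-01]] -5.9470828106451736e-05 [-0.06412615  0.01030522 -0.18375095]
{'fx': 379.9513980684925, 'fy': 379.9513980684925, 'cx': 313.94455565872425, 'cy': 235.92762891757982, 'view': array([[-9.65533841e-02, -9.95327709e-01,  4.41879501e-04,
         1.20769710e-01],
       [ 9.47244063e-01, -9.20252536e-02, -3.07017976e-01,
        -3.18832139e-01],
       [ 3.05624163e-01, -2.92250568e-02,  9.51703613e-01,
        -5.98630230e-01],
       [ 0.00000000e+00,  0.00000000e+00,  0.00000000e+00,
         1.00000000e+00]])}
```

View pics/w1.png

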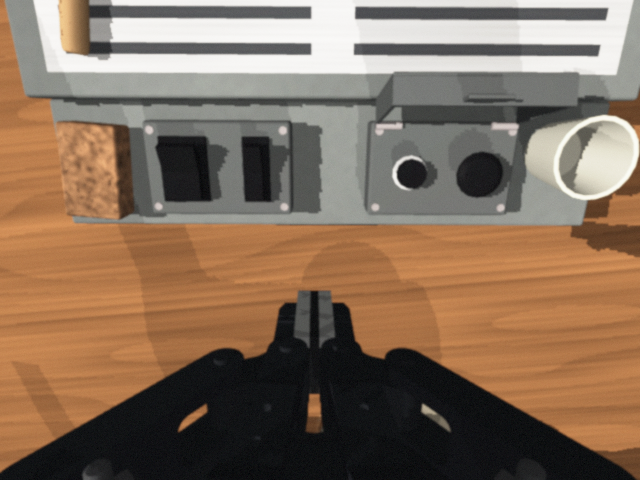

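The wrist view shows both boxes clearly. The wide rocker spans columns 157-210 including its side face, and the lamp spans 243-271. Start is at (411,173), stop at (480,173), and the hood tab at (490,97). The box screws are at (150,130), (282,130), (158,206), (285,206), (375,208) and (501,208).

Run:
```python
from h import *
import pickle
c=pickle.load(open("w1.pkl","rb"));t=env.get_calibration("top");s=env.get_calibration("scene")
im=cv2.imread("pics/w1.png")
a=cv2.resize(im[115:220,140:300],None,fx=5,fy=5,interpolation=2);cv2.imwrite("pics/z2.png",np.clip(a*2.2,0,255).astype(np.uint8))
cx=np.array([.995,-.099]);cy=np.array([.099,.995])
for n,u,v,z in [("s1",150,130,.129),("s2",282,130,.129),("s3",158,206,.129),("s4",285,206,.129),("t3",375,208,.129),("t4",501,208,.129),("start",411,173,.1405),("stop",480,173,.147),("frontL",74,222,.1),("frontR",585,224,.1)]:
    p=plane(c,u,v,z);print(n,p.round(4),"box axes",(cx@p[:2]).round(4),(cy@p[:2]).round(4))
print("start tri",tri(c,(411,173),t,(335,317)),tri(c,(411,173),s,(377.4,206.3)))
print("stop tri",tri(c,(480,173),t,(369,320)),tri(c,(480,173),s,(362,187.8)))
print("tip px",proj(c,(.4192,.0812,.3289)))
```

```text
s1 [0.4967 0.2164 0.129 ] box axes 0.4728 0.2645
s2 [0.4856 0.1022 0.129 ] box axes 0.473 0.1498
s3 [0.4294 0.2246 0.129 ] box axes 0.405 0.2659
s4 [0.4181 0.1077 0.129 ] box axes 0.4053 0.1486
t3 [0.4081 0.025  0.129 ] box axes 0.4036 0.0653
t4 [ 0.3969 -0.0912  0.129 ] box axes 0.4039 -0.0514
start [ 0.4393 -0.006   0.1405] box axes 0.4377 0.0375
stop [ 0.4348 -0.063   0.147 ] box axes 0.4388 -0.0197
frontL [0.4156 0.326  0.1   ] box axes 0.3813 0.3655
frontR [ 0.3633 -0.1911  0.1   ] box axes 0.3804 -0.1542
start tri (array([ 0.43853828, -0.00789535,  0.13389321]), np.float64(0.0009105708517230456)) (array([ 0.43817872, -0.00676691,  0.13574802]), np.float64(0.0010286965001944576))
stop tri (array([ 0.43248193, -0.0678295 ,  0.13549471]), np.float64(0.00020092518763652843)) (array([ 0.43373855, -0.06300104,  0.14451189]), np.float64(0.00235472038696063))
tip px (np.float64(313.03967068203474), np.float64(307.6970810942391))
```

View pics/z2.png

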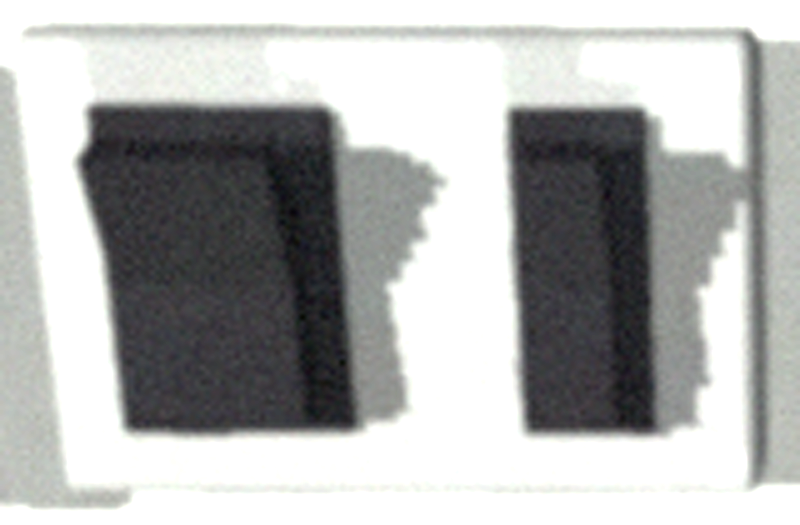

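The zoom shows the wide rocker's cap: far end at rows ~146, u 157-194; crease at (179.7,172); near end at row ~201. The lamp is clear to its right.

Run:
```python
from h import *
import pickle
c=pickle.load(open("w1.pkl","rb"))
cx=np.array([.995,-.099]);cy=np.array([.099,.995])
for n,u,v,z in [("pivot",179.7,172,.142),("farL",157,146,.152),("farR",194,146,.152),("nearL",165,201,.142),("nearR",200.6,201,.142),("lampfarmid",252.5,146,.152),("hoodtab",490,97,.2),("edgeL",393,74,.19),("edgeR",578,74,.19)]:
    p=plane(c,u,v,z);print(n,p.round(4),(cx@p[:2]).round(4),(cy@p[:2]).round(4))
f=lambda x,y:(cx*x+cy*y)/(cx@cx)
print("far half",f(.439+.014,.2315),"start",f(.438,.0375),"hinge",f(.438+.042,.0075))
```

```text
pivot [0.4598 0.1935 0.142 ] 0.4383 0.238
farL [0.4837 0.204  0.152 ] 0.461 0.2509
farR [0.4807 0.1738 0.152 ] 0.4611 0.2205
nearL [0.4358 0.2116 0.142 ] 0.4127 0.2537
nearR [0.4328 0.1803 0.142 ] 0.4128 0.2222
lampfarmid [0.4761 0.1259 0.152 ] 0.4612 0.1724
hoodtab [ 0.4956 -0.0456  0.2   ] 0.4976 0.0037
edgeL [0.5169 0.0169 0.19  ] 0.5127 0.068
edgeR [ 0.5047 -0.1093  0.19  ] 0.513 -0.0588
far half [0.47373593 0.18552778] start [ 0.43959899 -0.00605055] hinge [ 0.47842575 -0.04006447]
```

arm_command --steps '[{"delta_pos": [18, 36, -20], "dr": [0, 0, 0]}, {"delta_pos": [18, 36, -20], "dr": [0, 0, 0]}, {"delta_pos": [18, 37, -20], "dr": [0, 0, 0]}, {"delta_pos": [0, 0, -40], "dr": [0, 0, 0]}, {"delta_pos": [0, 0, -40], "dr": [0, 0, 0]}, {"delta_pos": [0, 0, -20], "dr": [0, 0, 0]}, {"delta_pos": [0, 0, -5], "dr": [0, 0, 0]}, {"delta_pos": [0, 0, 0], "dr": [0, 0, 0]}, {"delta_pos": [0, 0, 0], "dr": [0, 0, 0]}]'

```text
time_s: 2.65
position: [0.474, 0.1888, 0.1877]
tool_rot: [[-0.101, -0.995, 0.002], [-0.995, 0.101, 0.0], [-0.001, -0.002, -1.0]]
ft_force: [0.3, 0.2, 0.3]
grip_width: 0.0005
```

Run:
```python
from h import *
s=env.observe();print(s["position"],s["ft_force"])
a=env.get_image("wrist");cv2.imwrite("pics/w2.png",a)
```

```text
[0.47396957 0.18881995 0.18769984] [0.33192146 0.18355551 0.30940161]
```

View pics/w2.png

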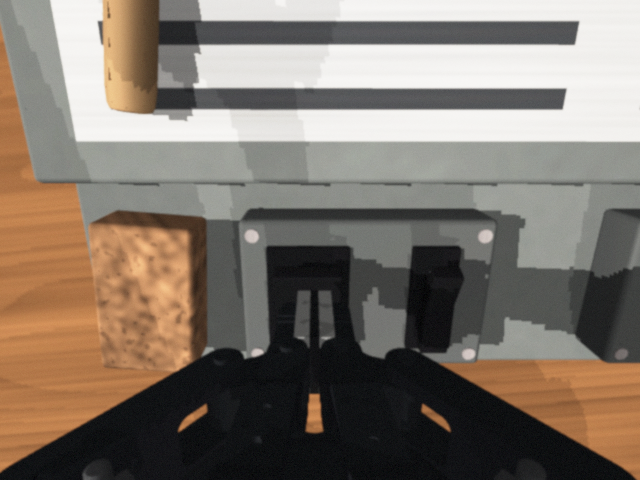

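The fingers sit centred over the wide rocker (column 314, rocker 268-350), with the lamp well clear. Now pressing.

arm_command --steps '[{"delta_pos": [0, 0, -6], "dr": [0, 0, 0]}, {"delta_pos": [0, 0, -6], "dr": [0, 0, 0]}, {"delta_pos": [0, 0, -4], "dr": [0, 0, 0]}, {"delta_pos": [0, 0, -4], "dr": [0, 0, 0]}, {"delta_pos": [0, 0, -3], "dr": [0, 0, 0]}, {"delta_pos": [0, 0, 0], "dr": [0, 0, 0]}, {"delta_pos": [0, 0, 0], "dr": [0, 0, 0]}]'

```text
time_s: 3.4
position: [0.474, 0.1895, 0.1639]
tool_rot: [[-0.1, -0.995, 0.002], [-0.995, 0.1, 0.0], [-0.0, -0.002, -1.0]]
ft_force: [1.3, -0.1, 6.6]
grip_width: -0.0
```

arm_command --steps '[{"delta_pos": [0, 0, -1], "dr": [0, 0, 0]}, {"delta_pos": [0, 0, -1], "dr": [0, 0, 0]}, {"delta_pos": [0, 0, 0], "dr": [0, 0, 0]}, {"delta_pos": [0, 0, 0], "dr": [0, 0, 0]}]'

```text
time_s: 3.8
position: [0.474, 0.1895, 0.1637]
tool_rot: [[-0.1, -0.995, 0.004], [-0.995, 0.1, 0.0], [-0.001, -0.004, -1.0]]
ft_force: [-3.6, -2.6, 23.8]
grip_width: -0.0002
```

A hard stop at tip z=0.1417 means the far half is level. I'll lift, move to above start, and look.

arm_command --steps '[{"delta_pos": [0, 0, 15], "dr": [0, 0, 0]}, {"delta_pos": [0, 0, 35], "dr": [0, 0, 0]}, {"delta_pos": [0, 0, 40], "dr": [0, 0, 0]}, {"delta_pos": [-7, -40, 0], "dr": [0, 0, 0]}, {"delta_pos": [-7, -40, 0], "dr": [0, 0, 0]}, {"delta_pos": [-7, -40, 0], "dr": [0, 0, 0]}, {"delta_pos": [-7, -40, 0], "dr": [0, 0, 0]}, {"delta_pos": [-7, -36, 0], "dr": [0, 0, 0]}, {"delta_pos": [0, 0, -40], "dr": [0, 0, 0]}, {"delta_pos": [0, 0, -30], "dr": [0, 0, 0]}, {"delta_pos": [0, 0, 0], "dr": [0, 0, 0]}, {"delta_pos": [0, 0, 0], "dr": [0, 0, 0]}]'

```text
time_s: 5.0
position: [0.4384, -0.0064, 0.1817]
tool_rot: [[-0.1, -0.995, -0.001], [-0.995, 0.1, 0.0], [-0.0, 0.001, -1.0]]
ft_force: [0.2, 0.6, -0.4]
grip_width: -0.0002
```

Run:
```python
from h import *
s=env.observe();print(s["time_s"],s["position"],s["ft_force"])
a=env.get_image("wrist");b=env.get_image("scene")[150:350,310:510]
o=np.zeros((480,800,3),np.uint8);o[:,:480]=a[:,100:580];o[:320,480:]=cv2.resize(b,(320,320),interpolation=2)
cv2.imwrite("pics/w3.png",np.clip(o*1.5,0,255).astype(np.uint8))
```

```text
5.0 [ 0.43835789 -0.00640584  0.18174996] [ 0.23309346  0.62918633 -0.38275323]
```

View pics/w3.png

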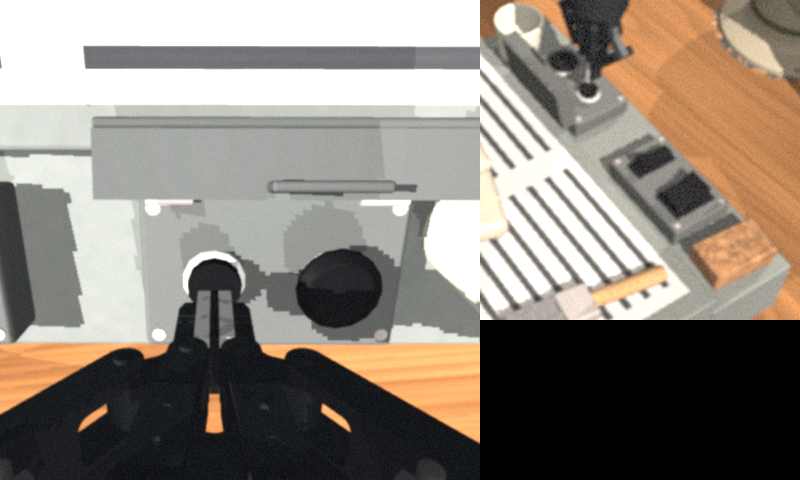

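The fingers are centred on the start button (column 214 of 214), with the mushroom stop clear at (340,288). Next I'll press start.

arm_command --steps '[{"delta_pos": [0, 0, -8], "dr": [0, 0, 0]}, {"delta_pos": [0, 0, -8], "dr": [0, 0, 0]}, {"delta_pos": [0, 0, -4], "dr": [0, 0, 0]}, {"delta_pos": [0, 0, -3], "dr": [0, 0, 0]}, {"delta_pos": [0, 0, -2], "dr": [0, 0, 0]}, {"delta_pos": [0, 0, -1.5], "dr": [0, 0, 0]}, {"delta_pos": [0, 0, 0], "dr": [0, 0, 0]}, {"delta_pos": [0, 0, 0], "dr": [0, 0, 0]}]'

```text
time_s: 5.9
position: [0.4382, -0.0064, 0.1563]
tool_rot: [[-0.1, -0.995, 0.001], [-0.995, 0.1, -0.0], [0.0, -0.001, -1.0]]
ft_force: [-7.9, 3.6, 21.1]
grip_width: 0.0
```

Fully in: tip at 0.1343 and hard stop. I'll release, lift over the hood, and come down behind it.

arm_command --steps '[{"delta_pos": [0, 0, 10], "dr": [0, 0, 0]}, {"delta_pos": [0, 0, 30], "dr": [0, 0, 0]}, {"delta_pos": [0, 0, 40], "dr": [0, 0, 0]}, {"delta_pos": [0, 0, 25], "dr": [0, 0, 0]}, {"delta_pos": [0, 0, 0], "dr": [0, 0, 0]}, {"delta_pos": [32, -11, 0], "dr": [0, 0, 0]}, {"delta_pos": [32, -11, 0], "dr": [0, 0, 0]}, {"delta_pos": [32, -11, 0], "dr": [0, 0, 0]}, {"delta_pos": [32, -11, 0], "dr": [0, 0, 0]}, {"delta_pos": [0, 0, 0], "dr": [0, 0, 0]}, {"delta_pos": [0, 0, -30], "dr": [0, 0, 0]}, {"delta_pos": [0, 0, -20], "dr": [0, 0, 0]}, {"delta_pos": [0, 0, -15], "dr": [0, 0, 0]}, {"delta_pos": [0, 0, 0], "dr": [0, 0, 0]}, {"delta_pos": [0, 0, 0], "dr": [0, 0, 0]}]'

```text
time_s: 7.4
position: [0.566, -0.0504, 0.1948]
tool_rot: [[-0.1, -0.995, -0.0], [-0.995, 0.1, 0.0], [-0.0, 0.001, -1.0]]
ft_force: [-0.3, 0.2, 1.2]
grip_width: -0.0001
```

Run:
```python
from h import *
s=env.observe();print(s["time_s"],s["position"],s["ft_force"])
a=env.get_image("top")[240:360,190:450];b=env.get_image("scene")[110:310,310:510]
o=np.zeros((600,800,3),np.uint8);o[:240,:520]=cv2.resize(a,(520,240),interpolation=2);o[240:,:360]=cv2.resize(b,(360,360),interpolation=2)
o[240:,360:]=cv2.resize(env.get_image("wrist"),(440,360))
cv2.imwrite("pics/w4.png",np.clip(o*1.5,0,255).astype(np.uint8))
# arc of the finger's near-bottom corner -> TCP offsets
th=np.radians([100,90,75,60,45,30,15,5,0])
H=np.array([.480,.129]);r=.060
for t in th:
    p=H+r*np.array([-np.cos(t),np.sin(t)])+.023*np.array([np.sin(t),np.cos(t)]);print(round(np.degrees(t)),(p+[.011,.022]).round(4))
```

```text
7.4 [ 0.5660496  -0.05041174  0.19484936] [-0.30541965  0.16505511  1.15460601]
100 [0.5241 0.2061]
90 [0.514 0.211]
75 [0.4977 0.2149]
60 [0.4809 0.2145]
45 [0.4648 0.2097]
30 [0.4505 0.2009]
15 [0.439  0.1887]
5 [0.4332 0.1791]
0 [0.431 0.174]
```

View pics/w4.png

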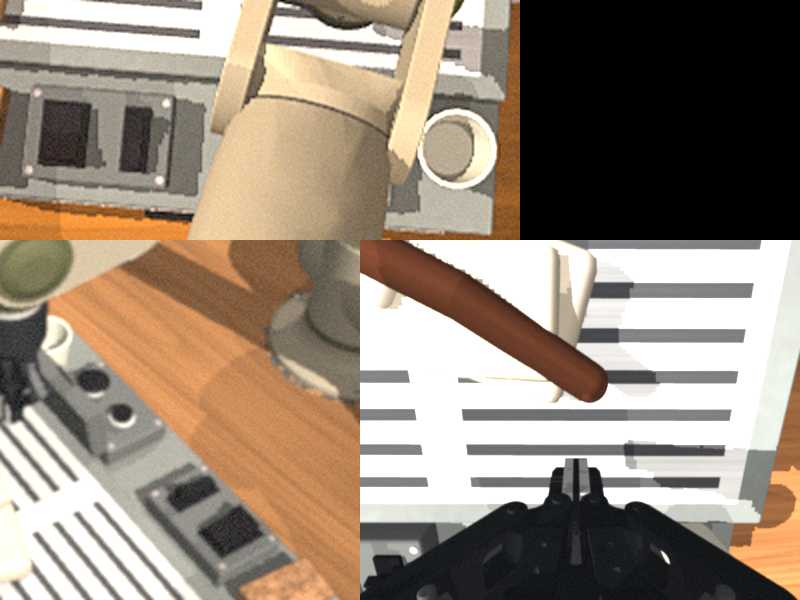

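All clear: supply is on, the fingers stand behind the hood, and the branch is ahead of them. Now I push the hood over along its arc.

arm_command --steps '[{"delta_pos": [-9, 0.9, 0], "dr": [0, 0, 0]}, {"delta_pos": [-9, 0.9, 0], "dr": [0, 0, 0]}, {"delta_pos": [-9, 0.9, 0], "dr": [0, 0, 0]}, {"delta_pos": [-9, 0.9, 0], "dr": [0, 0, 0]}, {"delta_pos": [-9, 0.9, 0], "dr": [0, 0, 0]}, {"delta_pos": [-9, 0.9, 0], "dr": [0, 0, 0]}, {"delta_pos": [-7.5, 0.7, 6], "dr": [0, 0, 0]}, {"delta_pos": [-7.5, 0.7, 5], "dr": [0, 0, 0]}, {"delta_pos": [-8, 0.8, 2], "dr": [0, 0, 0]}, {"delta_pos": [-8, 0.8, 1], "dr": [0, 0, 0]}, {"delta_pos": [-7.5, 0.7, -1], "dr": [0, 0, 0]}, {"delta_pos": [-7.5, 0.7, -2], "dr": [0, 0, 0]}, {"delta_pos": [0, 0, 0], "dr": [0, 0, 0]}]'

```text
time_s: 8.85
position: [0.4652, -0.0405, 0.2055]
tool_rot: [[-0.1, -0.995, -0.001], [-0.995, 0.1, 0.0], [-0.0, 0.001, -1.0]]
ft_force: [0.1, 0.2, -0.2]
grip_width: 0.0001
```

Run:
```python
from h import *
o=np.zeros((480,800,3),np.uint8);o[:360,320:]=cv2.resize(env.get_image("wrist"),(480,360))
o[:320,:320]=cv2.resize(env.get_image("scene")[130:250,310:430],(320,320),interpolation=2)
cv2.imwrite("pics/w5.png",np.clip(o*1.5,0,255).astype(np.uint8))
```

```text
(no output)
```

View pics/w5.png

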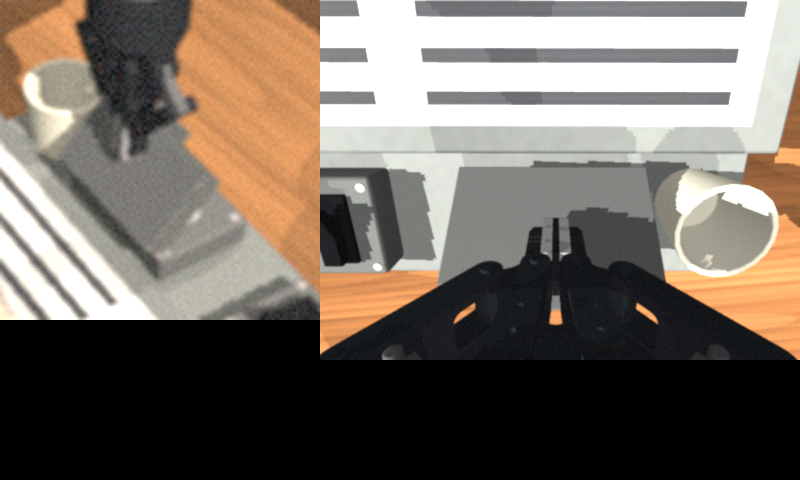

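The hood has come forward, partly shut, with the fingers on its outer plate. I'll continue down the arc.

arm_command --steps '[{"delta_pos": [-6.5, 0.6, -4], "dr": [0, 0, 0]}, {"delta_pos": [-6.5, 0.6, -4], "dr": [0, 0, 0]}, {"delta_pos": [-5.5, 0.5, -5], "dr": [0, 0, 0]}, {"delta_pos": [-5.5, 0.5, -5.5], "dr": [0, 0, 0]}, {"delta_pos": [-3, 0.3, -4], "dr": [0, 0, 0]}, {"delta_pos": [-3, 0.3, -4], "dr": [0, 0, 0]}, {"delta_pos": [-1, 0.1, -3], "dr": [0, 0, 0]}, {"delta_pos": [0, 0, -2], "dr": [0, 0, 0]}, {"delta_pos": [0, 0, -1], "dr": [0, 0, 0]}, {"delta_pos": [0, 0, 0], "dr": [0, 0, 0]}, {"delta_pos": [0, 0, 0], "dr": [0, 0, 0]}]'

```text
time_s: 10.05
position: [0.4351, -0.0378, 0.1739]
tool_rot: [[-0.1, -0.995, -0.0], [-0.995, 0.1, -0.0], [0.0, 0.0, -1.0]]
ft_force: [-4.8, 0.6, 9.6]
grip_width: 0.0
```

arm_command --steps '[{"delta_pos": [0, 0, -1], "dr": [0, 0, 0]}, {"delta_pos": [0, 0, -0.5], "dr": [0, 0, 0]}, {"delta_pos": [0, 0, 0], "dr": [0, 0, 0]}, {"delta_pos": [0, 0, 0], "dr": [0, 0, 0]}]'

```text
time_s: 10.45
position: [0.4352, -0.0378, 0.1737]
tool_rot: [[-0.099, -0.995, 0.001], [-0.995, 0.099, -0.001], [0.001, -0.001, -1.0]]
ft_force: [-9.8, 2.8, 26.2]
grip_width: -0.0002
```

arm_command --steps '[{"delta_pos": [0, 0, 10], "dr": [0, 0, 0]}, {"delta_pos": [0, 0, 30], "dr": [0, 0, 0]}, {"delta_pos": [0, 0, 40], "dr": [0, 0, 0]}, {"delta_pos": [-20, 0, 40], "dr": [0, 0, 0]}, {"delta_pos": [-30, 0, 30], "dr": [0, 0, 0]}, {"delta_pos": [0, 0, 0], "dr": [0, 0, 0]}, {"delta_pos": [0, 0, 0], "dr": [0, 0, 0]}]'

```text
time_s: 11.15
position: [0.3853, -0.0379, 0.3221]
tool_rot: [[-0.1, -0.995, 0.002], [-0.995, 0.1, -0.001], [0.0, -0.002, -1.0]]
ft_force: [-0.3, -0.3, -1.3]
grip_width: -0.0
```

Run:
```python
from h import *
o=np.zeros((600,800,3),np.uint8);o[:360,320:]=cv2.resize(env.get_image("wrist"),(480,360))
o[:320,:320]=cv2.resize(env.get_image("scene")[140:340,310:510],(320,320),interpolation=2)
o[360:,:520]=cv2.resize(env.get_image("top")[240:360,190:450],(520,240),interpolation=2)
cv2.imwrite("pics/w6.png",np.clip(o*1.5,0,255).astype(np.uint8))
```

```text
(no output)
```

View pics/w6.png

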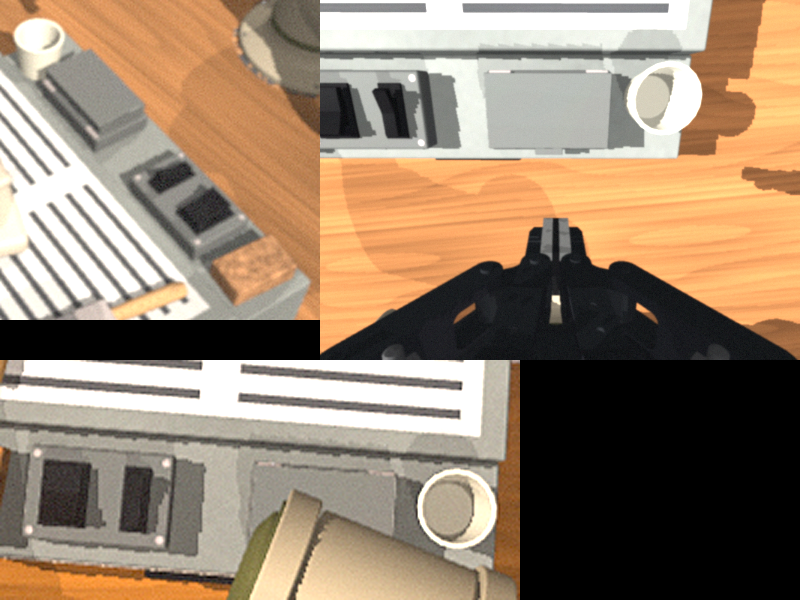

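The hood lies flat over the two buttons, the supply rocker's shadow now differs from the lamp's (far half down), and the pot and block have not moved. Handing in.

```bash
python3 -c "
from rig import env
print(env.close_job(), env.observe()['time_s'])"
```

```text
the job is handed in; nothing more can be done
the job is handed in; nothing more can be done
```

The sanding box job is done and handed in. It took about 11 s, with all three steps done in the order asked using the closed fingers.

- **Supply:** I pressed the raised half of the wide rocker down to a hard stop, with the fingertips at 0.1417 m and 24 N. The expected height when on is 0.142 m.
- **Start:** I pressed the button to its stop, with the fingertips at 0.1343 m and 21 N, against 0.1345 m expected for fully in. I then lifted clear. I did not measure the button springing back.
- **Hood:** I pushed it over from behind until it would go no further, with the fingertips at 0.1517 m and 26 N. The expected top when shut is 0.152 m.

The last pictures show the hood flat over both buttons, the supply rocker's far half down and the lamp rocker as it was. The pot and sanding block stand where they did. The arm is clear of everything. I never touched the stop button, cast or brush. The last pictures show only parts of the cast and brush, so I did not check their positions fully at the end.

No check failed. One early two-camera height for the button tops came out 5–11 mm low; I used the stated heights instead, and the contact heights agreed with those.

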